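# Take the charged air bottle off the filling stand

### The arm

A 7-joint arm with a two-finger parallel gripper is mounted at the origin on the work surface. World frame = base frame: x ahead of the robot, y to its left, z up, the work surface at z = 0. Lengths are in m, angles in rad, forces in N, time in s.
With the tool pointing down it reaches from about 0.4 to 0.85 m from the base axis. Payload 10.4 kg.
Tool frame: the origin (TCP) lies midway between the tips of the shut fingers; the grasp point (between the pads) lies manip.grip_depth behind it (manip.grip_depth is the distance from the TCP to the grasp point, in m); z points along the fingers, x is the direction in which the jaws open and shut, and the axes are right-handed (so a half turn about z gives the same grasp; the last joint's range is limited). The gripper opens to 85 mm and grips with 20 to 120 N. Pads are 22 mm wide; open, the fingers measure 114 mm over their backs; the gripper's body (76 mm by 85 mm) begins 54 mm behind the grasp point. The pads swing forward as they close: fully open they stand 13 mm farther back than shut.
Start: joints at [-1.276, 0.332, -0.065, 1.46, 0.022, 1.35, -0.088], TCP at [0.195, 0.594, 0.231] pointing down, gripper open.
Joint ranges: [-2.6, 2.6], [-0.5, 2.12], [-1.47, 1.34], [0.16, 2.42], [-1.27, 4.41], [0.06, 2.06], [-2.6, 2.6]. Speed limits (rad/s): [2.22, 2.22, 2.79, 2.79, 3.14, 3.14, 3.14].

### API

Orientations are given as a unit quaternion [x, y, z, w].
In Python, from workcell import manip gives the robot as it stands. The module is installed in compiled form; this text tells all that it offers.
- The arm moves only by the tool send_rows, never from a script. Its argument "steps" is a list of rows, each a list of 2 entries, a list of its own where there are three numbers: the shift along the tool's x, y, z in m, then the turn about the tool's z in rad. In form: [[[x, y, z], spin], ...]. A call has exactly 8 rows; each row is the pose to reach, as a shift and turn from the pose commanded when the call began, along the tool's axes at that moment; what a row does not reach only later rows make up. A row lasts 1/8 s, in which the tool goes at most 62.5 mm and 10.7 degrees, less where a joint would pass 70% of its speed; a pose out of reach is approached as far as the arm can. A call with a gripper value outside its range is refused whole. "hand" is the opening, from 0 (shut) to 1 (fully open), set as the call begins (left out, the last holds). The fingers move at their own pace and stop on an object; "force" is the grip in N (left out, the last holds). Time passes only in rows, so rows that repeat a pose let the fingers close, or fill a call up. It gives the time, the measured TCP pose, the force and the opening at its end, in the units of the state.
- manip.get_obs(): the state, without advancing time (a new reading comes with each control period).
- manip.camera(name): name is "side" or "top" or "wrist"; returns (picture, depth): 420x560x3 uint8, red, green, blue; 420x560 float32, m along the optical axis (not along the pixel's ray), 0 where there is no reading.
- manip.camera_info(name): a dict with "intrinsics" (3x3 intrinsics, pixels), "dist_coeffs" ([k1, k2, p1, p2, k3] as OpenCV has them; the pictures are not rectified), "pose" (4x4, takes a point from camera to world coordinates); the wrist camera has in their place "T_tool_cam" (4x4, takes a point from camera to tool coordinates, whose origin is the TCP and whose axes are the tool frame's). Camera axes: x right, y up, looking along -z (the intrinsics and any distortion apply to the point x, -y, -z); pixel columns grow to the right and rows downward; lengths in m; the calibration is good to about 2 mm. A picture is of the moment at which its call begins: read the wrist's pose just before it. camera_info takes no time and is no camera call.
- manip.hand_in(): hands the job in, once; it reports no verdict.
The state is a dict: "clock": time; "joint_pos": joint angles; "joint_velocities": joint speeds; "tau": joint torques, N m; "position": TCP position; "ee_rot": TCP orientation; "ft_force": force on the tool from outside, world axes, zero at the start; "torque": the same for the moment, N m; "grip_width": opening from 0.0 (shut) to 1.0 (fully open).
Only numpy, scipy, OpenCV 4.12 (cv2) and the standard library are available. Lean on these libraries where they do the work, as an engineer would, in place of code of your own. Each camera call takes 0.05 s, during which the arm holds its last target.

### The job

Take the charged air bottle off the filling stand: first turn the selector knob to the green bleed mark, and only then pull the coupler's sprung collar fully back so that the bottle kicks loose, and draw the bottle straight out along its cradle. Let it lie there, well clear of the coupler, while you change your grip, then stand it gently upright, valve up, in the free end of the tray beside the full bottle. Leave the selector on bleed and the collar sprung home, and do not disturb the other things.

Things in the scene. Friction and masses are not known exactly. Their poses are not given: they have to be found in the camera images.
- stand: fixed filling stand: grey base plate 110 x 490 mm, on it in one line manifold, air coupler and bottle cradle. Origin on the bench straight below the collar's front face (collar home). +y runs level along the coupler's axis from the bottle towards the manifold, x across, z up. Coupler axis: x = 0, z = 85 mm. Manifold: y 74 to 194 mm, 80 mm wide, top z = 107 mm; its gauge reaches x = 67 mm
- cradle_mid (a point): point on the coupler's axis over the middle of the cradle, axes as the stand's, 156 mm from the stand's origin along -y. The bottle lies on two black rods (12 mm diameter, along y, 100 mm either way of here), centred 16 mm to either side of this point and 29 mm below it. A stop plate at the outer end, 101 mm from here, ends 9 mm below the axis
- selector (a joint): angle of the selector knob on the manifold (rad), growing clockwise seen from above. Three detents: 0 = red dot (fill), 0.7 = white dot (shut), 1.4 = green dot (bleed). It starts on red or on white. Let go within 0.25 of green it snaps onto it; turning over a hump takes about 0.13 N m. End stops at -0.1 and 1.5
- selector_grip (a point): on the knob's vertical axis, at the height to grip, 135 mm over the bench; turns with the knob. The knob is a black upright bar 56 mm long, 14 mm wide, its top 8 mm above this point and the dial plate 26 mm below it. A white line marks the pointing end, which looks along the angle 0.7 rad minus the joint value, counter-clockwise from the stand's +x axis
- collar (a joint): travel of the coupler's sprung collar (m): 0 = home, 0.014 = fully back, towards the manifold (stand's +y). The spring takes 12 N at first, 18 N at the end, and drives it home when let go. From about 0.009 the lock is open and a valve spring kicks the bottle out by 13 mm or a little more, where it stays loose after the collar is let go
- collar_mid (a point): on the coupler's axis, in the middle of the collar's grip part; moves with the collar, axes as the stand's. Steel, dark knurl rings: grip part 40 mm diameter, 35 mm long, then at the manifold end a rim 5 mm long, 47 mm diameter, with a red ring. Behind the rim 22 mm are free up to a 38 mm hexagon; in front, the bottle's 28 mm valve starts 6 mm away
- bottle_mid (a point): air bottle: bare aluminium, yellow band, black foot band, 54 mm diameter, 198 mm long, 0.36 to 0.6 kg. Point on its axis 61 mm from its flat base; +y points from base to valve. From the base: cylinder to 122 mm, shoulder to 140, brass valve (28 mm) to 162, steel nipple (18 mm diameter) to the tip at 198. At the start it lies level in the cradle, its nipple locked 30 mm deep in the coupler
- bottle_tip (a point): tip of the bottle's nipple, on its axis, 198 mm from its base
- tray: fixed dark steel tray with a teal liner, 220 mm along its x, 130 mm along its y, rim 20 mm high, walls 5 mm, inner floor 5 mm over the bench; origin at the centre of its underside. The full bottle stands in its +x half, 55 to 70 mm from the centre
- tray_free (a point): middle of the free end of the tray, on the inner floor, 50 mm from the tray's centre towards its -x end: here the bottle is to stand
- full_bottle_mid (a point): bystander: a full aluminium bottle with a red band and a black cap, 54 mm diameter, 192 mm high, standing in the tray; point on its axis 61 mm above its base
- tin_mid (a point): bystander: a steel tin with a cream label, 84 mm diameter, 85 mm high, standing on the bench; its centre
- jar_mid (a point): bystander: a beige jar with a steel lid, 66 mm diameter, 100 mm high, standing on the bench; its centre
- wrench_grip (a point): bystander: a steel wrench 190 mm long lying flat on the bench; a point on its handle
Things that resemble listed ones, but are neither listed nor needed, are in the scene too. What is shaped like the part that bears full_bottle_mid but blue, pink or turquoise is not meant.

How it is judged:
By the outcome, as a careful person would: the job done as asked, in the order asked, and still so for the second after the job is handed in, with the robot touching nothing.
It also fails if it takes over 67 s, if anything falls off the work surface, if the arm or the gripper's body presses on something with over 40 N, if the wrist force passes 120 N, or if a joint passes its speed limit or range.

## Working session

There is one attempt and no reset: what is moved stays moved. The work goes in short steps, Python scripts to look and compute and a tool call to move; the robot and the scene stay as the last step left them, time stands still between calls to the robot, and variables do not carry over. Pictures are saved under pics/ and viewed, and the job is handed in when it is done.

Besides the shell and the picture viewer there is one more tool, called by a JSON object that holds its "name" and its "arguments". send_rows: Moves the arm, as the interface text tells. Its arguments: {"type":"object","properties":{"steps":{"type":"array"},"hand":{"type":"number"},"force":{"type":"number"}},"required":["steps"]}

```bash
mkdir -p pics; ls; python3 - <<'E'
from workcell import manip
import cv2,numpy as np
o=manip.get_obs();print(o)
print(manip.grip_depth)
for n in ["side","top","wrist"]:
    p,d=manip.camera(n); i=manip.camera_info(n); print(n,i)
    cv2.imwrite(f"pics/{n}0.png",p[:,:,::-1]); np.save(f"pics/{n}0_d.npy",d); 
E
```

```text
pics
{'clock': 0.0, 'joint_pos': array([-1.27558611,  0.33285396, -0.06473039,  1.46094065,  0.02159953,
        1.34989112, -0.08852533]), 'joint_velocities': array([-0.0005577 , -0.00084603,  0.00023418,  0.00039147,  0.00146655,
        0.00114674, -0.00093914]), 'tau': array([ 9.03497730e-04, -6.25435710e+01,  4.94148396e-02, -3.91623223e+01,
        1.61056226e-02,  9.58042801e-03,  5.16191974e-06]), 'position': array([0.19517549, 0.59335122, 0.23052751]), 'ee_rot': array([ 8.10081320e-01,  5.86317121e-01, -5.49540134e-04,  4.31495636e-04]), 'ft_force': array([ 0.7251932 , -0.14141317, -0.83494752]), 'torque': array([0.05503632, 0.0056769 , 0.03177869]), 'grip_width': 0.9981774330821823}
0.0187
side {'intrinsics': array([[498.94861795,   0.        , 286.8647708 ],
       [  0.        , 498.94861795, 195.70519026],
       [  0.        ,   0.        ,   1.        ]]), 'dist_coeffs': array([-0.07082066,  0.        ,  0.        ,  0.        ,  0.        ]), 'pose': array([[ 0.85339594,  0.37714609, -0.35982801,  0.12689221],
       [-0.52122315,  0.62596583, -0.58008035, -0.92915024
[... 564 characters left out ...]
8,  1.1379511 ],
       [ 0.        ,  0.        ,  0.        ,  1.        ]])}
wrist {'intrinsics': array([[309.51319404,   0.        , 275.07567477],
       [  0.        , 309.51319404, 203.45100883],
       [  0.        ,   0.        ,   1.        ]]), 'dist_coeffs': array([-0.05005066,  0.        ,  0.        ,  0.        ,  0.        ]), 'T_tool_cam': array([[ 9.99998168e-01, -1.60537326e-03, -1.04291055e-03,
         2.26557907e-04],
       [-1.84540625e-03, -9.53287343e-01, -3.02059327e-01,
        -7.66029203e-02],
       [-5.09275464e-04,  3.02060698e-01, -9.53288558e-01,
        -1.42144362e-01],
       [ 0.00000000e+00,  0.00000000e+00,  0.00000000e+00,
         1.00000000e+00]])}
```

View pics/side0.png

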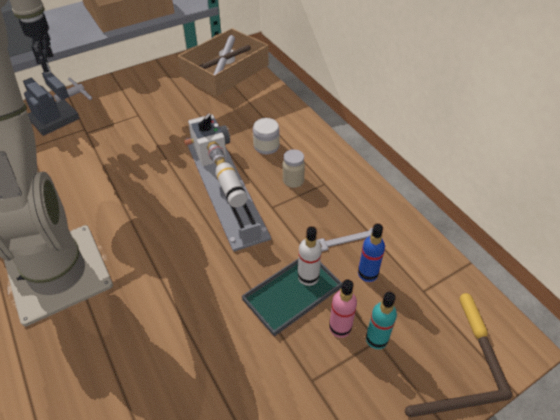

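View pics/top0.png

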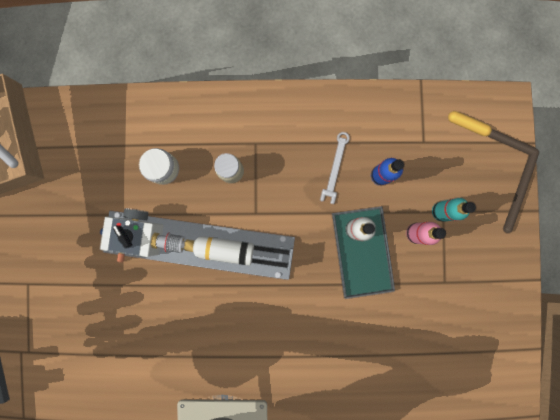

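View pics/wrist0.png

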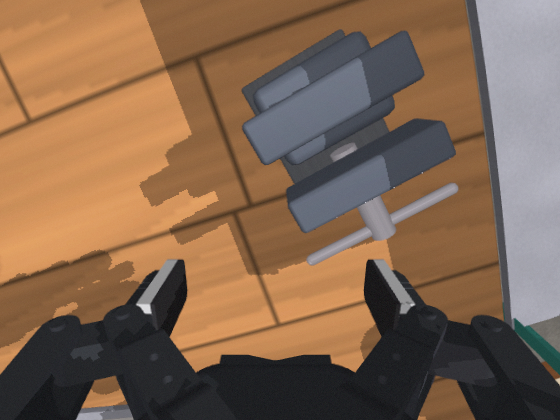

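The top view shows the stand at about (105–295, 215–277), with its knob at (122,235), collar at (170,242) and bottle at (220,248). The tray is at (363,252) and the white/red-band full bottle at (361,229). The blue, pink and turquoise bottles are decoys. Next: close crops.

```bash
cat > h.py <<'E'
import cv2,numpy as np
from workcell import manip
from scipy.spatial.transform import Rotation as R
def info(n,T=None):
    i=manip.camera_info(n); return i['intrinsics'],np.array(i['dist_coeffs']),(i['pose'] if 'pose' in i else T@i['T_tool_cam'])
def tool():
    o=manip.get_obs(); T=np.eye(4);T[:3,:3]=R.from_quat(o['ee_rot']).as_matrix();T[:3,3]=o['position'];return T
def ray(cam,uv):
    K,D,P=cam; u=cv2.undistortPoints(np.array(uv,float).reshape(-1,1,2),K,D).reshape(-1,2)
    d=np.c_[u[:,0],-u[:,1],-np.ones(len(u))]@P[:3,:3].T
    return P[:3,3],d
def onz(cam,uv,z):
    o,d=ray(cam,uv); s=(z-o[2])/d[:,2]; return o+d*s[:,None]
def proj(cam,X):
    K,D,P=cam; c=(np.atleast_2d(X)-P[:3,3])@P[:3,:3]; c=c*[1,-1,-1]
    return cv2.projectPoints(c,np.zeros(3),np.zeros(3),K,D)[0].reshape(-1,2)
def cloud(cam,d):
    h,w=d.shape; uv=np.stack(np.meshgrid(np.arange(w),np.arange(h)),-1).reshape(-1,2)
    o,r=ray(cam,uv); return (o+r*d.reshape(-1,1)).reshape(h,w,3)
def crop(img,x0,y0,x1,y1,s,name):
    c=cv2.resize(img[y0:y1,x0:x1],None,fx=s,fy=s,interpolation=cv2.INTER_CUBIC); cv2.imwrite('pics/'+name,c)
E
python3 - <<'E'
from h import *
t=cv2.imread('pics/top0.png'); crop(t,95,200,305,290,3.7,'c_stand.png'); crop(t,320,170,480,310,4,'c_tray.png')
s=cv2.imread('pics/side0.png'); crop(s,180,105,280,250,4,'c_side.png')
E
```

```text
(no output)
```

View pics/c_stand.png

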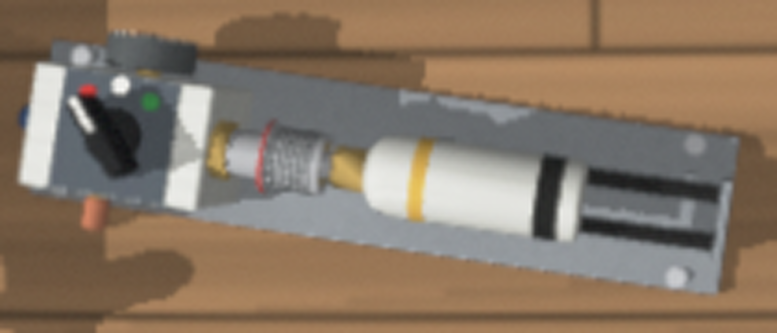

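View pics/c_tray.png

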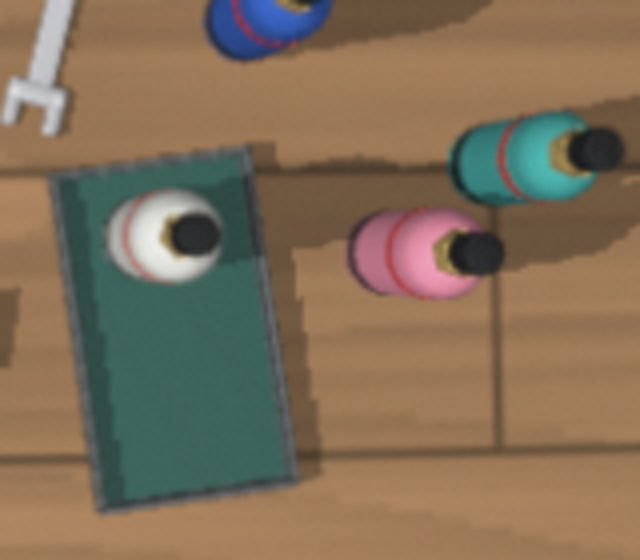

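View pics/c_side.png

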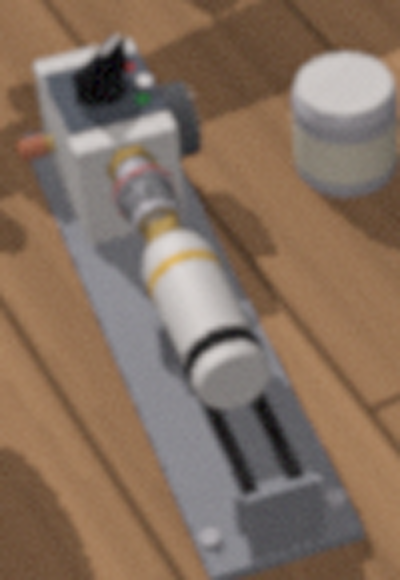

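```bash
python3 - <<'E'
from h import *
cam=info('top'); d=np.load('pics/top0_d.npy'); C=cloud(cam,d); t=cv2.imread('pics/top0.png')
px=lambda x,y:(95+x/3.7,200+y/3.7)
z=C[...,2]
print('table z',np.median(z[300:330,300:330]))
# bottle cylinder points
sub=np.zeros(z.shape,bool); sub[230:270,200:258]=1
m=sub&(z>0.095); P=C[m]; print(len(P),P.mean(0),P[:,2].max())
c=P[:,:2].mean(0); u,s,vt=np.linalg.svd(P[:,:2]-c); print('bottle dir',vt[0],np.degrees(np.arctan2(vt[0,1],vt[0,0])))
# manifold top
sub[:]=0; sub[205:270,95:165]=1
m=sub&(abs(z-0.107)<0.006); cn=C[m][:,:2].astype(np.float32); r=cv2.minAreaRect(cn); print('manif',r,len(cn))
m=sub&(z>0.128)&(z<.16); cn=C[m][:,:2].astype(np.float32); print('knob',cn.mean(0),cv2.minAreaRect(cn),z[m].max())
for n,p in dict(red=(87,91),white=(121,84),green=(151,102)).items(): print(n,onz(cam,[px(*p)],0.11))
for n,p in dict(knobmid=(103,135),line=(85,113)).items(): print(n,onz(cam,[px(*p)],0.143))
print('plate',[onz(cam,[px(*p)],0.008)[0] for p in [(738,135),(720,292)]])
print('collar L/R', [onz(cam,[px(*p)],0.105)[0] for p in [(325,160),(265,155)]])
# tray
px=lambda x,y:(320+x/4,170+y/4)
tc=np.array([onz(cam,[px(*p)],0.020)[0] for p in [(50,177),(248,147),(297,480),(100,512)]]); print('tray',tc,tc.mean(0))
print([np.linalg.norm(tc[i]-tc[(i+1)%4]) for i in range(4)])
print('cap',onz(cam,[px(194,234)],0.192))
# others heights
for n,b in dict(tin=(135,145,182,188),jar=(210,150,246,186)).items():
    x0,y0,x1,y1=b; Q=C[y0:y1,x0:x1].reshape(-1,3); Q=Q[Q[:,2]>.06]; print(n,np.median(Q,0),Q[:,:2].min(0),Q[:,:2].max(0))
E
```

```text
table z -0.0015868954380456879
1075 [ 0.50696108 -0.02812685  0.11645993] 1.1379511031932716
bottle dir [0.0897892  0.99596079] 84.84851971708143
manif ((0.538222074508667, 0.19537369906902313), (0.15638509392738342, 0.08110745996236801), 81.51220703125) 1401
knob [0.5404768  0.21042019] ((0.5409420132637024, 0.21245065331459045), (0.057878900319337845, 0.014733687043190002), 31.206035614013672) 0.1466559677311512
red [[0.56863321 0.22850286 0.11      ]]
white [[0.57299348 0.20602668 0.11      ]]
green [[0.5613733  0.18615956 0.11      ]]
knobmid [[0.54066628 0.20519752 0.143     ]]
line [[0.55433347 0.21686216 0.143     ]]
plate [array([ 0.5368743 , -0.19023793,  0.008     ]), array([ 0.42884135, -0.17676483,  0.008     ])]
collar L/R [array([0.52388613, 0.07429957, 0.105     ]), array([0.52722841, 0.11311322, 0.105     ])]
tray [[ 0.59241391 -0.28726123  0.02      ]
 [ 0.61029556 -0.4143261   0.02      ]
 [ 0.39848063 -0.44196074  0.02      ]
 [ 0.38041542 -0.31615236  0.02      ]] [ 0.49540138 -0.36492511  0.02      ]
[np.float64(0.12831693222280222), np.float64(0.21361001703031807), np.float64(0.12709878178048264), np.float64(0.2139580661139027)]
cap [[ 0.55416214 -0.34641652  0.192     ]]
tin [0.71430024 0.14670514 0.08279302] [ 0.54816695 -0.169893  ] [0.75862292 0.19054229]
jar [ 0.70609348 -0.02990239  0.09748335] [ 0.54816695 -0.169893  ] [0.73874968 0.00421177]
```

```bash
python3 - <<'E'
from h import *
cam=info('top'); d=np.load('pics/top0_d.npy'); C=cloud(cam,d); C[d<=0.1]=np.nan
z=C[...,2]
def box(x0,y0,x1,y1,lo,hi):
    P=C[y0:y1,x0:x1].reshape(-1,3); return P[(P[:,2]>lo)&(P[:,2]<hi)]
P=box(200,225,258,275,.095,.13); c=P[:,:2].mean(0); u,s,vt=np.linalg.svd(P[:,:2]-c); v=vt[0]*np.sign(vt[0,1]); print('bottle',c,np.degrees(np.arctan2(v[1],v[0])),P[:,2].max(), (P[:,:2]-c)@v.min() if 0 else ((P[:,:2]-c)@v).min(),((P[:,:2]-c)@v).max())
P=box(100,205,165,265,.1,.113); r=cv2.minAreaRect(P[:,:2].astype(np.float32)); print('manif',r)
P=box(95,205,160,265,.13,.16); r=cv2.minAreaRect(P[:,:2].astype(np.float32)); print('knob',r, P[:,2].max(),len(P))
P=box(120,205,150,222,.03,.2); print('gauge',P.min(0),P.max(0))
P=box(150,225,205,265,.07,.13); print('collar z',P.max(0))
# plate fit
P=box(95,200,300,285,.004,.016); r=cv2.minAreaRect(P[:,:2].astype(np.float32)); print('plate',r,np.median(P[:,2]),cv2.boxPoints(r))
# yaw hyp
for yaw in (-5.5,-7):
    a=np.radians(yaw); X=np.array([np.cos(a),np.sin(a)]);Y=np.array([-X[1],X[0]])
    for n,p in dict(bott=c,manif=[.538,.1954],plate=r[0],knob=[.5409,.2124],collar=[.5256,.093]).items(): print(n,np.array(p)@X,np.array(p)@Y)
E
```

```text
bottle [ 0.50653508 -0.02666122] 80.72473975728931 0.11489058189439683 -0.06093696535110742 0.06514699737767106
manif ((0.538222074508667, 0.19537369906902313), (0.15638509392738342, 0.08110745996236801), 81.51220703125)
knob ((0.5409420132637024, 0.21245065331459045), (0.057878900319337845, 0.014733687043190002), 31.206035614013672) 0.1466559677311512 167
gauge [0.57693246 0.17429229 0.03242699] [0.61124087 0.24681736 0.11098076]
collar z [0.56781862 0.16047811 0.11426116]
plate ((0.5210314393043518, 0.0500544011592865), (0.5099767446517944, 0.20513136684894562), 86.92179870605469) 0.010386648909751939 [[ 0.40492114 -0.1990584 ]
 [ 0.6097565  -0.21007372]
 [ 0.6371417   0.29916722]
 [ 0.43230635  0.3101825 ]]
bott 0.5067584596483404 0.02201075890869638
manif 0.5167948946790905 0.24606543201682723
plate 0.5138352121672703 0.09976261101232049
knob 0.5180521658615116 0.2632651200713779
collar 0.5142665868774083 0.14294837397277735
bott 0.5060086316826239 0.03526860637414137
manif 0.5101765598816654 0.2595092247826837
plate 0.5110476529618533 0.11317906264482105
knob 0.5109831648835378 0.27673593045646105
collar 0.510348408366 0.15636131899638844
```

```bash
cat >> h.py <<'E'
YAW=-8.2
def go(target,jaw=None):
    T=tool(); s=T[:3,:3].T@(np.array(target)-T[:3,3]); cur=np.degrees(np.arctan2(T[1,0],T[0,0]))
    o=manip.get_obs()
    print('t',round(o['clock'],2),'pos',o['position'].round(4),'jaw',cur.round(2),'F',o['ft_force'].round(1),'w',round(o['grip_width'],3),'q',o['joint_pos'].round(2))
    print('shift',s.round(4),'spin',None if jaw is None else np.radians(cur-jaw).round(3))
E
python3 -c "
from h import *
go([.5405,.2115,.23],121.9)"
```

```text
t 0.15 pos [0.1952 0.5934 0.2307] jaw 71.79 F [ 0.1  0.2 -0.3] w 0.994 q [-1.28  0.33 -0.06  1.46  0.02  1.35 -0.09]
shift [-0.2549  0.4474  0.001 ] spin -0.875
```

{"name": "send_rows", "arguments": {"steps": [[[-0.03, 0.053, 0], -0.12], [[-0.06, 0.106, 0], -0.24], [[-0.09, 0.159, 0], -0.36], [[-0.12, 0.212, 0], -0.48], [[-0.15, 0.265, 0], -0.6], [[-0.18, 0.318, 0], -0.72], [[-0.21, 0.371, 0], -0.82], [[-0.24, 0.424, 0], -0.875]], "hand": 1, "force": 80}}

```text
clock: 1.15
position: [0.524, 0.2316, 0.2313]
ee_rot: [0.484, 0.875, 0.0, -0.0]
ft_force: [-0.1, 0.8, -0.3]
grip_width: 1.003
```

```bash
python3 - <<'E'
from h import *
go([.5405,.2115,.23],121.9)
T=tool(); p,d=manip.camera('wrist'); cv2.imwrite('pics/w1.png',p[:,:,::-1]); np.save('pics/w1d.npy',d); np.save('pics/w1T.npy',T)
E
```

```text
t 1.15 pos [0.524  0.2316 0.2313] jaw 122.08 F [-0.1  0.8 -0.3] w 1.003 q [-0.64  0.21  0.17  1.61 -0.04  1.32  1.66]
shift [-0.0258  0.0033  0.0013] spin 0.003
```

View pics/w1.png

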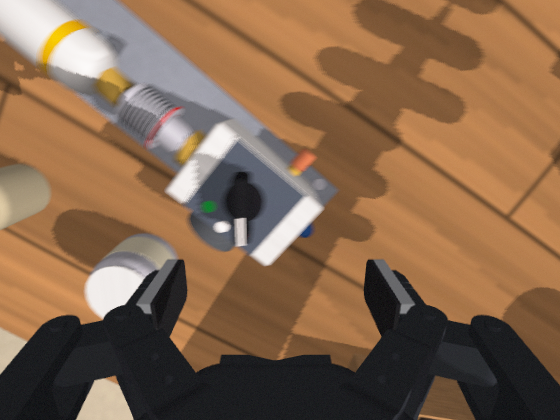

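The wrist view shows the knob bar from (242,174) to (240,246), with green at (209,207) and white at (221,227). The red dot is hidden under the white line end, so the knob is on red. The only black bar on a dial is at top (122,235) and wrist (242,205), and it matches the description.

```bash
python3 - <<'E'
from h import *
T=np.load('pics/w1T.npy'); cam=info('wrist',T); d=np.load('pics/w1d.npy'); C=cloud(cam,d); C[d<=.05]=np.nan
P=C[160:260,205:285].reshape(-1,3); P=P[(P[:,2]>.135)&(P[:,2]<.155)]; print(len(P),np.median(P[:,2]),cv2.minAreaRect(P[:,:2].astype(np.float32)))
print(onz(cam,[(242,174),(240,246)],.143), onz(cam,[(242,174),(240,246)],.143).mean(0))
print('dots',onz(cam,[(209,207),(221,227)],.11))
P=C[110:270,160:340].reshape(-1,3); P=P[(P[:,2]>.102)&(P[:,2]<.114)]; print(np.median(P[:,2]),cv2.minAreaRect(P[:,:2].astype(np.float32)))
# bottle axis
P=C[0:90,0:110].reshape(-1,3); P=P[(P[:,2]>.098)&(P[:,2]<.125)]; c=P[:,:2].mean(0); v=np.linalg.svd(P[:,:2]-c)[2][0]; print('bot',c,np.degrees(np.arctan2(v[1],v[0])),P[:,2].max())
P=C[80:145,110:190].reshape(-1,3); P=P[(P[:,2]>.095)&(P[:,2]<.12)]; print('collar',P.mean(0),P.max(0),cv2.minAreaRect(P[:,:2].astype(np.float32)))
im=cv2.imread('pics/w1.png'); crop(im,90,60,330,270,3,'w1c.png')
E
```

```text
1207 0.1423663300667175 ((0.5407916307449341, 0.21267558634281158), (0.05666715279221535, 0.014103476889431477), 31.671863555908203)
[[0.51462761 0.19587886 0.143     ]
 [0.56728431 0.22477647 0.143     ]] [0.54095596 0.21032766 0.143     ]
dots [[0.56439589 0.18674939 0.11      ]
 [0.57552337 0.20530628 0.11      ]]
0.10788251466158427 ((0.5371496081352234, 0.1906604766845703), (0.16496005654335022, 0.07991459965705872), 81.51253509521484)
bot [0.50936768 0.01161796] 85.22428543058135 0.11336767820836585
collar [0.52264001 0.1030761  0.10093843] [0.54523311 0.14385106 0.10990575] ((0.525102972984314, 0.10178984701633453), (0.08415275067090988, 0.03990580886602402), 89.0604476928711)
```

View pics/w1c.png

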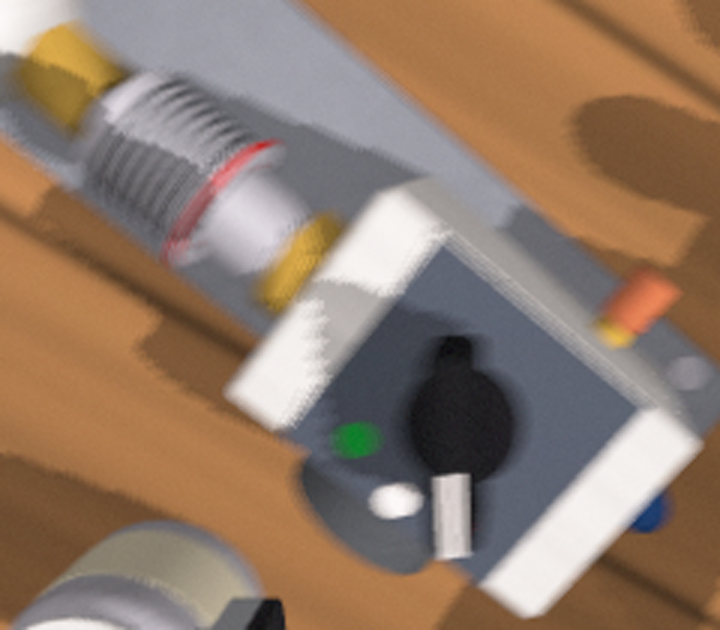

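```bash
sed -i 's/^YAW=.*/YAW=-8.5/' h.py; python3 - <<'E'
from h import *
a=np.radians(YAW); X=np.array([np.cos(a),np.sin(a)]);Y=np.array([-X[1],X[0]]); k=np.array([.5408,.2115])
for nm in ('w1','top0'):
    if nm=='w1': cam=info('wrist',np.load('pics/w1T.npy')); d=np.load('pics/w1d.npy')
    else: cam=info('top'); d=np.load('pics/top0_d.npy')
    C=cloud(cam,d).reshape(-1,3); C=C[d.reshape(-1)>.05]; q=C[:,:2]-k; x=q@X;y=q@Y
    m=(abs(x)<.008)&(C[:,2]>.03)
    print(nm)
    for y0 in np.arange(-.27,.08,.004):
        s=m&(y>=y0)&(y<y0+.004)
        if s.sum(): print(f"{y0:.3f}:{C[s,2].max():.3f}",end=' ')
    print()
    for lo,hi in ((-.23,-.20),(-.20,-.17),(-.122,-.09)):
        s=(y>lo)&(y<hi)&(C[:,2]>.092)&(abs(x)<.04); print('xcenter',lo,x[s].min() if s.any() else 0,x[s].max() if s.any() else 0)
E
```

```text
w1
-0.254:0.110 -0.250:0.112 -0.246:0.113 -0.242:0.113 -0.238:0.112 -0.234:0.112 -0.230:0.113 -0.226:0.113 -0.222:0.113 -0.218:0.112 -0.214:0.113 -0.210:0.113 -0.206:0.113 -0.202:0.113 -0.198:0.113 -0.194:0.113 -0.190:0.112 -0.186:0.113 -0.182:0.112 -0.178:0.112 -0.174:0.110 -0.170:0.110 -0.166:0.108 -0.162:0.100 -0.158:0.099 -0.154:0.098 -0.150:0.099 -0.146:0.099 -0.142:0.098 -0.138:0.095 -0.134:0.106 -0.130:0.106 -0.126:0.106 -0.122:0.106 -0.118:0.106 -0.114:0.106 -0.110:0.107 -0.106:0.107 -0.102:0.106 -0.098:0.110 -0.094:0.108 -0.090:0.101 -0.086:0.101 -0.082:0.101 -0.078:0.101 -0.074:0.102 -0.070:0.103 -0.066:0.103 -0.062:0.107 -0.058:0.108 -0.054:0.109 -0.050:0.108 -0.046:0.108 -0.042:0.110 -0.038:0.110 -0.034:0.295 -0.030:0.302 -0.026:0.313 -0.022:0.317 -0.018:0.321 -0.014:0.324 -0.010:0.313 -0.006:0.145 -0.002:0.144 0.002:0.144 0.006:0.145 0.010:0.144 0.014:0.142 0.018:0.115 0.022:0.110 0.026:0.110 0.030:0.110 0.034:0.110 0.038:0.110 0.042:0.108 0.046:0.108 0.050:0.108 0.054:0.108 0.058:0.107 0.074:0.060 0.078:0.060 
xcenter -0.23 -0.02578123381951395 0.025892225518094614
xcen
[... 659 characters left out ...]
 -0.102:0.107 -0.098:0.111 -0.094:0.105 -0.090:0.102 -0.086:0.101 -0.082:0.100 -0.078:0.102 -0.074:0.103 -0.070:0.104 -0.066:0.104 -0.062:0.105 -0.058:0.107 -0.054:0.109 -0.050:0.108 -0.046:0.106 -0.042:0.110 -0.038:0.109 -0.034:0.111 -0.030:0.111 -0.026:0.108 -0.022:0.111 -0.018:0.115 -0.014:0.147 -0.010:0.142 -0.006:0.146 -0.002:0.143 0.002:0.144 0.006:0.144 0.010:0.142 0.014:0.115 0.018:0.109 0.022:0.111 0.026:0.111 0.030:0.110 0.034:0.110 0.038:0.109 0.042:0.109 0.046:0.107 0.050:0.108 0.054:0.110 0.058:0.108 0.078:0.056 
xcenter -0.23 -0.025105177552947885 0.02750943337928752
xcenter -0.2 -0.02556534203965988 0.026460305106849925
xcenter -0.122 -0.021611864438641642 0.021881037867774792
```

```bash
cat >> h.py <<'E'
_a=np.radians(YAW); SX=np.array([np.cos(_a),np.sin(_a)]);SY=np.array([-SX[1],SX[0]]); KN=np.array([.5408,.2115])
def S(x,y,z): return [*(KN+x*SX+(y-.134)*SY),z]
E
python3 -c "
from h import *
go([.5408,.2115,.1165],121.6)"
```

```text
t 1.2 pos [0.5293 0.2229 0.2312] jaw 121.67 F [ 1.3 -8.9 -0.9] w 1.0 q [-0.63  0.22  0.18  1.61 -0.03  1.32  1.67]
shift [-0.0152  0.0038  0.1148] spin 0.001
```

```bash
cat >> h.py <<'E'
def goc(cmd,cj,target,jaw):
    c=np.radians(cj); x=np.array([np.cos(c),np.sin(c),0]); z=np.array([0,0,-1.]); y=np.cross(z,x)
    d=np.array(target)-cmd; print('shift',np.array([d@x,d@y,d@z]).round(4),'spin',round(np.radians(cj-jaw),3))
def end(cmd,cj,sh,spin):
    c=np.radians(cj); x=np.array([np.cos(c),np.sin(c),0]); z=np.array([0,0,-1.]); y=np.cross(z,x)
    return (np.array(cmd)+sh[0]*x+sh[1]*y+sh[2]*z), cj-np.degrees(spin)
E
python3 -c "
from h import *
c,j=end([.1952,.5934,.2307],71.79,[-.24,.424,0],-.875);print(c,j);goc(c,j,[.5408,.2115,.1165],121.6);go([0,0,0])"
```

```text
[0.52296486 0.23291949 0.2307    ] 121.92380707394705
shift [-0.0276  0.0038  0.1142] spin 0.006
t 1.2 pos [0.5293 0.2229 0.2312] jaw 121.67 F [ 1.3 -8.9 -0.9] w 1.0 q [-0.63  0.22  0.18  1.61 -0.03  1.32  1.67]
shift [ 0.0892 -0.5676  0.2307] spin None
```

{"name": "send_rows", "arguments": {"steps": [[[-0.02, 0.003, 0.0], 0.006], [[-0.0275, 0.004, 0.02], 0.006], [[-0.0275, 0.004, 0.05], 0.006], [[-0.0275, 0.004, 0.08], 0.006], [[-0.0275, 0.004, 0.1], 0.006], [[-0.0275, 0.004, 0.114], 0.006], [[-0.0275, 0.004, 0.114], 0.006], [[-0.0275, 0.004, 0.114], 0.006]], "hand": 0.6, "force": 60}}

```text
clock: 2.2
position: [0.5414, 0.2125, 0.1182]
ee_rot: [0.488, 0.873, 0.001, 0.0]
ft_force: [0.4, -0.6, -0.2]
grip_width: 0.594
```

```bash
python3 -c "
from h import *
go([.5408,.2115,.1165],121.6)
p,d=manip.camera('wrist'); cv2.imwrite('pics/w2.png',p[:,:,::-1])"
```

```text
t 2.2 pos [0.5414 0.2125 0.1182] jaw 121.6 F [ 0.4 -0.6 -0.2] w 0.594 q [-0.6   0.32  0.18  1.73 -0.06  1.1   1.72]
shift [-0.0005 -0.001   0.0017] spin -0.0
```

View pics/w2.png

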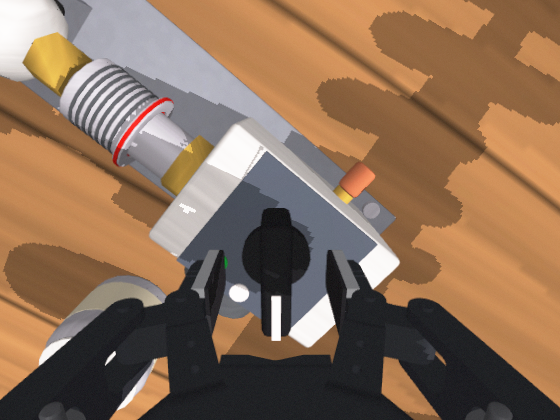

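The knob bar at (276,270) stands centred between the pads. I'm closing on it and turning.

{"name": "send_rows", "arguments": {"steps": [[[0, 0, 0], 0], [[0, 0, 0], 0], [[0, 0, 0], 0], [[0, 0, 0], 0], [[0, 0, 0], 0.15], [[0, 0, 0], 0.33], [[0, 0, 0], 0.51], [[0, 0, 0], 0.69]], "hand": 0, "force": 60}}

```text
clock: 3.25
position: [0.5414, 0.212, 0.1182]
ee_rot: [0.756, 0.654, 0.0, 0.0]
ft_force: [-4.4, -2.3, 6.8]
grip_width: 0.151
```

```bash
python3 -c "
from h import *
go([.5408,.2115,.1165],121.6-80.2);print(manip.get_obs()['torque'])"
```

```text
t 3.25 pos [0.5414 0.212  0.1182] jaw 81.73 F [-4.4 -2.3  6.8] w 0.151 q [-0.69  0.33  0.28  1.73 -0.1   1.1   1.05]
shift [-0.0006 -0.0005  0.0017] spin 0.704
[-0.19953983  0.58619618  0.21336896]
```

{"name": "send_rows", "arguments": {"steps": [[[0, 0, 0], 0.17], [[0, 0, 0], 0.35], [[0, 0, 0], 0.53], [[0, 0, 0], 0.68], [[0, 0, 0], 0.73], [[0, 0, 0], 0.73], [[0, 0, 0], 0.73], [[0, 0, 0], 0.71]]}}

```text
clock: 4.25
position: [0.5411, 0.2112, 0.1181]
ee_rot: [0.936, 0.353, -0.0, 0.0]
ft_force: [-4.6, -3.8, 10.3]
grip_width: 0.149
```

```bash
python3 -c "
from h import *
go([.5408,.2115,.1165],121.6-80.2);print(manip.get_obs()['torque'])"
```

```text
t 4.25 pos [0.5411 0.2112 0.1181] jaw 41.35 F [-4.6 -3.8 10.3] w 0.149 q [-0.78  0.34  0.39  1.74 -0.14  1.1   0.38]
shift [-0.     -0.0004  0.0016] spin -0.001
[-1.03570864  0.9308529  -0.01534351]
```

Turned by 1.40 rad. Next: open, lift and look.

{"name": "send_rows", "arguments": {"steps": [[[0, 0, 0], 0], [[0, 0, 0], 0], [[0, 0, 0], 0], [[0, 0, -0.03], 0], [[0, 0, -0.06], 0], [[0, 0, -0.1], 0], [[0, 0, -0.1], 0], [[0, 0, -0.1], 0]], "hand": 1}}

```text
clock: 5.25
position: [0.5408, 0.212, 0.2168]
ee_rot: [0.936, 0.353, -0.0, -0.0]
ft_force: [0.1, 0.4, -0.2]
grip_width: 0.999
```

```bash
python3 - <<'E'
from h import *
go(S(0,.0175,.16),YAW)
T=tool(); p,d=manip.camera('wrist'); cv2.imwrite('pics/w3.png',p[:,:,::-1]);t,dt=manip.camera('top');cv2.imwrite('pics/t3.png',t[:,:,::-1])
cam=info('wrist',T); C=cloud(cam,d); P=C[d>.05]; q=P[:,:2]-KN; P=P[(abs(q).max(1)<.04)&(P[:,2]>.137)&(P[:,2]<.155)]
r=cv2.minAreaRect(P[:,:2].astype(np.float32)); print(r,'stand angle',np.array([r[2],r[2]-90])-YAW)
E
```

```text
t 5.25 pos [0.5408 0.212  0.2168] jaw 41.37 F [ 0.1  0.4 -0.2] w 0.999 q [-0.79  0.25  0.41  1.62 -0.1   1.29  0.35]
shift [-0.0894  0.0755  0.0568] spin 0.87
((0.5413599014282227, 0.21265466511249542), (0.013938968069851398, 0.056247320026159286), 40.99427795410156) stand angle [ 49.49427795 -40.50572205]
```

View pics/w3.png

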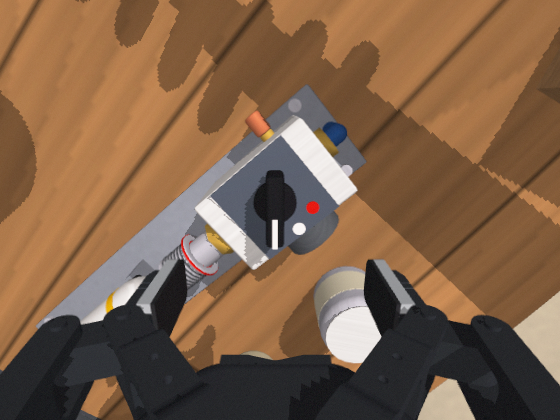

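The pointer at (275,235) is now off white (299,228) and red (312,207). Its measured stand angle is -40.5°, which is green. On to the collar.

```bash
python3 -c "
from h import *
go(S(0,.021,.16),YAW);go(S(0,.021,.0665),YAW)"
```

```text
t 5.35 pos [0.5405 0.2119 0.2162] jaw 41.37 F [-0.1  0.   0.2] w 0.998 q [-0.79  0.25  0.41  1.62 -0.1   1.29  0.35]
shift [-0.0863  0.0734  0.0563] spin 0.87
t 5.35 pos [0.5405 0.2119 0.2162] jaw 41.37 F [-0.1  0.   0.2] w 0.998 q [-0.79  0.25  0.41  1.62 -0.1   1.29  0.35]
shift [-0.0861  0.0734  0.1498] spin 0.87
```

{"name": "send_rows", "arguments": {"steps": [[[-0.02, 0.017, 0], 0.17], [[-0.045, 0.038, 0], 0.35], [[-0.07, 0.06, 0], 0.53], [[-0.086, 0.0735, 0.02], 0.7], [[-0.086, 0.0735, 0.056], 0.87], [[-0.086, 0.0735, 0.056], 0.87], [[-0.086, 0.0735, 0.056], 0.87], [[-0.086, 0.0735, 0.056], 0.87]], "hand": 1}}

```text
clock: 6.35
position: [0.5257, 0.1004, 0.1625]
ee_rot: [0.997, -0.073, 0.001, -0.0]
ft_force: [0.4, 0.2, 1.1]
grip_width: 0.997
```

```bash
python3 - <<'E'
from h import *
go(S(0,.021,.0665),YAW)
T=tool(); p,d=manip.camera('wrist'); cv2.imwrite('pics/w4.png',p[:,:,::-1])
cam=info('wrist',T); C=cloud(cam,d); P=C[d>.05]; q=P[:,:2]-KN; x=q@SX;y=q@SY+.134
m=(abs(x)<.01)&(P[:,2]<.12)
for y0 in np.arange(-.03,.06,.003):
    s=m&(y>=y0)&(y<y0+.003)
    if s.any(): print(f"{y0:.3f}:{P[s,2].max():.3f}",end=' ')
s=(y>.005)&(y<.03)&(P[:,2]>.09)&(P[:,2]<.12); print('x',x[s].min(),x[s].max())
E
```

```text
t 6.35 pos [0.5257 0.1004 0.1625] jaw -8.33 F [0.4 0.2 1.1] w 0.997 q [-0.76  0.19  0.55  1.82 -0.11  1.16 -0.32]
shift [-0.0016  0.001   0.096 ] spin 0.003
-0.030:0.103 -0.027:0.099 -0.024:0.098 -0.021:0.097 -0.018:0.098 -0.015:0.098 -0.012:0.098 -0.009:0.098 -0.006:0.097 -0.000:0.106 0.003:0.106 0.006:0.106 0.009:0.105 0.012:0.106 0.015:0.107 0.018:0.105 0.021:0.106 0.024:0.106 0.027:0.106 0.030:0.106 0.033:0.106 0.036:0.110 0.039:0.109 0.042:0.101 0.045:0.101 0.048:0.101 0.051:0.100 0.054:0.101 0.057:0.101 x -0.019094910353449752 0.019765939737528503
```

View pics/w4.png

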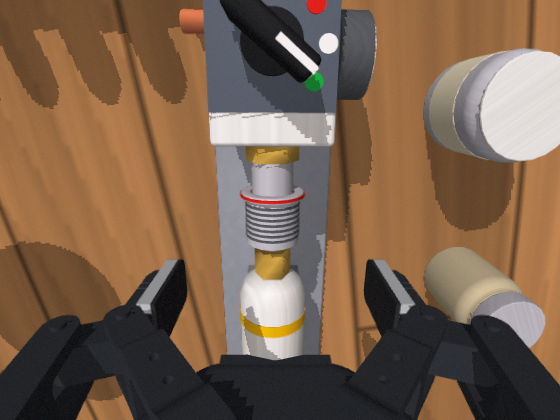

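The pointer's white line runs to the green dot at (314,82), and the collar at (272,220) lies between the pads. Descending.

{"name": "send_rows", "arguments": {"steps": [[[-0.0015, 0.001, 0.02], 0.003], [[-0.0015, 0.001, 0.045], 0.003], [[-0.0015, 0.001, 0.07], 0.003], [[-0.0015, 0.001, 0.086], 0.003], [[-0.0015, 0.001, 0.096], 0.003], [[-0.0015, 0.001, 0.096], 0.003], [[-0.0015, 0.001, 0.096], 0.003], [[-0.0015, 0.001, 0.096], 0.003]], "hand": 0.75, "force": 80}}

```text
clock: 7.4
position: [0.5238, 0.0994, 0.0659]
ee_rot: [0.997, -0.075, 0.0, -0.0]
ft_force: [0.4, 0.2, 0.2]
grip_width: 0.751
```

```bash
python3 -c "
from h import *
go(S(0,.021,.0665),YAW);T=tool();print(((T[:2,3]-KN)@SX,(T[:2,3]-KN)@SY+.134))"
```

```text
t 7.4 pos [0.5238 0.0994 0.0659] jaw -8.65 F [0.4 0.2 0.2] w 0.751 q [-0.73  0.32  0.53  1.91 -0.19  0.96 -0.26]
shift [ 0.0002 -0.0004 -0.0006] spin -0.003
(np.float64(-0.00021301099675795452), np.float64(0.02063545448748333))
```

{"name": "send_rows", "arguments": {"steps": [[[0, 0, 0], 0], [[0, 0, 0], 0], [[0, 0, 0], 0], [[0, 0, 0], 0], [[0, -0.004, 0], 0], [[0, -0.008, 0], 0], [[0, -0.012, 0], 0], [[0, -0.014, 0], 0]], "hand": 0, "force": 100}}

```text
clock: 8.4
position: [0.5249, 0.1092, 0.0658]
ee_rot: [0.997, -0.077, -0.001, 0.002]
ft_force: [-8.9, -15.3, 15.5]
grip_width: 0.438
```

```bash
python3 -c "
from h import *
go(S(0,.021,.0665),YAW);T=tool();print(((T[:2,3]-KN)@SX,(T[:2,3]-KN)@SY+.134))
p,d=manip.camera('wrist'); cv2.imwrite('pics/w5.png',p[:,:,::-1]);print(manip.get_obs()['ft_force'])"
```

```text
t 8.4 pos [0.5249 0.1092 0.0658] jaw -8.81 F [ -8.9 -15.3  15.5] w 0.438 q [-0.74  0.32  0.52  1.9  -0.19  0.97 -0.29]
shift [ 0.0006  0.0094 -0.0006] spin -0.005
(np.float64(-0.0005845524323988931), np.float64(0.030429611348784233))
[ -8.98657065 -14.16255013  14.92924196]
```

View pics/w5.png

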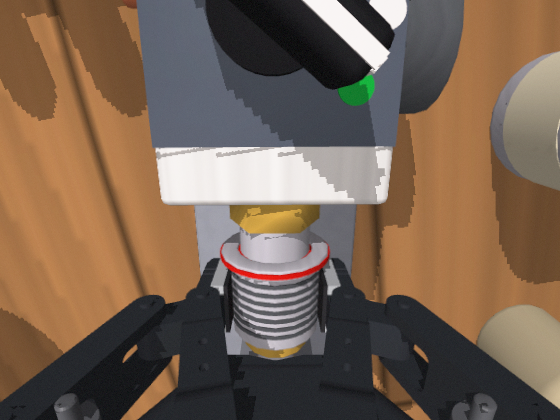

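{"name": "send_rows", "arguments": {"steps": [[[0, -0.001, 0], 0], [[0, -0.002, 0], 0], [[0, -0.003, 0], 0], [[0, -0.004, 0], 0], [[0, -0.004, 0], 0], [[0, -0.004, 0], 0], [[0, -0.004, 0], 0], [[0, -0.004, 0], 0]]}}

```text
clock: 9.45
position: [0.5255, 0.1124, 0.0659]
ee_rot: [0.997, -0.077, -0.001, 0.002]
ft_force: [-9.8, -16.8, 17.0]
grip_width: 0.439
```

```bash
python3 -c "
from h import *
go(S(0,.021,.0665),YAW);T=tool();print(((T[:2,3]-KN)@SX,(T[:2,3]-KN)@SY+.134))
p,d=manip.camera('wrist'); cv2.imwrite('pics/w6.png',p[:,:,::-1]);p,d=manip.camera('side'); crop(p[:,:,::-1],180,105,300,250,4,'s6.png')"
```

```text
t 9.45 pos [0.5255 0.1124 0.0659] jaw -8.84 F [ -9.8 -16.8  17. ] w 0.439 q [-0.75  0.33  0.52  1.9  -0.19  0.97 -0.29]
shift [ 0.0006  0.0127 -0.0006] spin -0.006
(np.float64(-0.0005253970673331934), np.float64(0.03370796783989745))
```

View pics/w6.png

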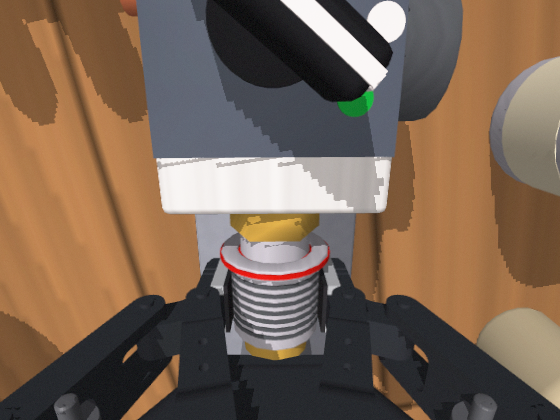

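View pics/s6.png

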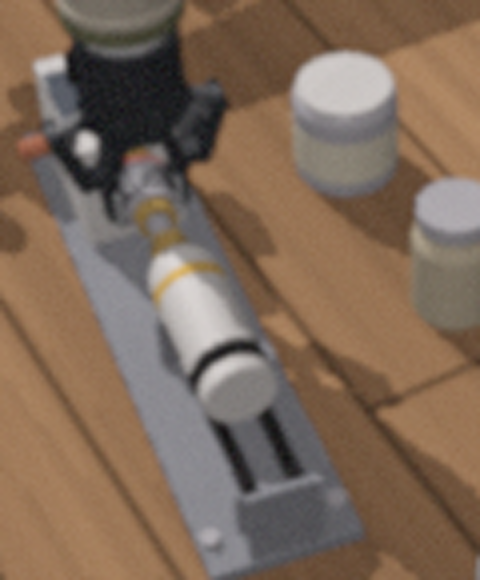

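{"name": "send_rows", "arguments": {"steps": [[[0, -0.0015, 0], 0], [[0, -0.0025, 0], 0], [[0, -0.0025, 0], 0], [[0, -0.0025, 0], 0], [[0, 0.003, 0], 0], [[0, 0.01, 0], 0], [[0, 0.016, 0], 0], [[0, 0.018, 0], 0]]}}

```text
clock: 10.55
position: [0.5235, 0.0994, 0.066]
ee_rot: [0.997, -0.076, 0.0, -0.001]
ft_force: [-2.0, 3.9, 5.4]
grip_width: 0.439
```

```bash
python3 -c "
from h import *
go(S(0,.021,.0665),YAW);T=tool();print(((T[:2,3]-KN)@SX,(T[:2,3]-KN)@SY+.134))"
```

```text
t 10.55 pos [0.5235 0.0994 0.066 ] jaw -8.67 F [-2.   3.9  5.4] w 0.439 q [-0.73  0.31  0.53  1.91 -0.19  0.96 -0.26]
shift [ 0.0006 -0.0004 -0.0005] spin -0.003
(np.float64(-0.0005557375550953061), np.float64(0.02055980737715432))
```

{"name": "send_rows", "arguments": {"steps": [[[0, 0, 0], 0], [[0, 0, 0], 0], [[0, 0, 0], 0], [[0, 0, 0], 0], [[0, 0.01, 0], 0], [[0, 0.04, 0], 0], [[0, 0.07, 0], 0], [[0, 0.085, 0], 0]], "hand": 1}}

```text
clock: 11.55
position: [0.5102, 0.0131, 0.0654]
ee_rot: [0.997, -0.077, -0.0, 0.0]
ft_force: [0.3, -0.7, -0.7]
grip_width: 0.998
```

```bash
cat > chk.py <<'E'
from h import *
import sys
def prof(tag):
    go(S(0,.021,.0665),YAW);T=tool();print('stand xy',((T[:2,3]-KN)@SX).round(4),((T[:2,3]-KN)@SY+.134).round(4))
    p,d=manip.camera('wrist'); cv2.imwrite(f'pics/w{tag}.png',p[:,:,::-1]); K=info('wrist',T)
    t,dt=manip.camera('top'); cv2.imwrite(f'pics/t{tag}.png',t[:,:,::-1])
    C=cloud(K,d); P=C[d>.05]; q=P[:,:2]-KN; x=q@SX;y=q@SY+.134
    m=(abs(x)<.006)&(P[:,2]<.12)
    for y0 in np.arange(-.28,.06,.003):
        s=m&(y>=y0)&(y<y0+.003)
        if s.any(): print(f"{y0:.3f}:{P[s,2].max():.3f}",end=' ')
    print()
if __name__=='__main__': prof(sys.argv[1])
E
python3 chk.py 7
```

```text
t 11.55 pos [0.5102 0.0131 0.0654] jaw -8.79 F [ 0.3 -0.7 -0.7] w 0.998 q [-0.62  0.27  0.57  1.97 -0.18  0.95 -0.11]
shift [ 0.0005 -0.0877 -0.0012] spin -0.005
stand xy -0.0009 -0.0667
-0.088:0.110 -0.085:0.112 -0.082:0.113 -0.079:0.113 -0.076:0.113 -0.073:0.113 -0.070:0.112 -0.067:0.112 -0.064:0.112 -0.061:0.112 -0.058:0.112 -0.055:0.110 -0.052:0.110 -0.049:0.109 -0.046:0.107 -0.043:0.103 -0.040:0.098 -0.037:0.098 -0.034:0.098 -0.031:0.098 -0.028:0.098 -0.025:0.098 -0.022:0.098 -0.019:0.097 -0.016:0.094 -0.013:0.095 -0.010:0.095 -0.007:0.094 -0.004:0.094 -0.001:0.105 0.002:0.106 0.005:0.106 0.008:0.106 0.011:0.106 0.014:0.106 0.017:0.106 0.020:0.106 0.023:0.106 0.026:0.106 0.029:0.107 0.032:0.107 0.035:0.110 0.038:0.110 0.041:0.100
```

View pics/w7.png

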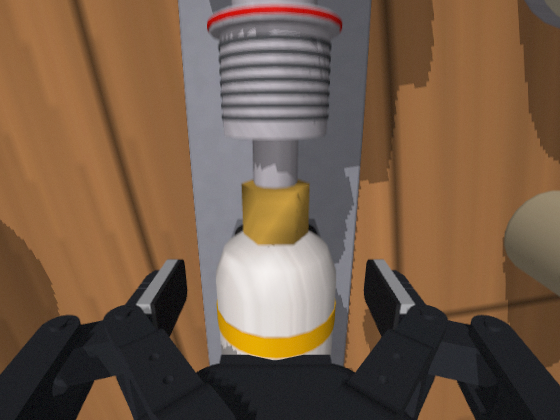

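The collar is home with its front at y≈0. The bottle kicked out about 13 mm, so its valve front is now at y≈-18. Gripping the body and drawing it out.

{"name": "send_rows", "arguments": {"steps": [[[0.0005, 0.02, -0.001], -0.003], [[0.0005, 0.02, -0.001], -0.003], [[0.0005, 0.02, -0.001], -0.003], [[0.0005, 0.02, -0.001], -0.003], [[0.0005, 0.025, -0.001], -0.003], [[0.0005, 0.037, -0.001], -0.003], [[0.0005, 0.049, -0.001], -0.003], [[0.0005, 0.062, -0.001], -0.003]], "hand": 0, "force": 40}}

```text
clock: 12.65
position: [0.5025, -0.0414, 0.0668]
ee_rot: [0.997, -0.072, -0.0, -0.002]
ft_force: [-3.3, 10.8, 8.8]
grip_width: 0.617
```

```bash
python3 chk.py 8
```

```text
t 12.65 pos [ 0.5025 -0.0414  0.0668] jaw -8.25 F [-3.3 10.8  8.8] w 0.617 q [-0.54  0.26  0.6   1.99 -0.19  0.95  0.01]
shift [ 0.0012 -0.1428  0.0009] spin 0.004
stand xy -0.0005 -0.1218
-0.145:0.110 -0.142:0.112 -0.139:0.112 -0.136:0.112 -0.133:0.112 -0.130:0.112 -0.127:0.112 -0.124:0.112 -0.121:0.112 -0.118:0.113 -0.115:0.112 -0.112:0.113 -0.109:0.112 -0.106:0.112 -0.103:0.112 -0.100:0.112 -0.097:0.112 -0.094:0.112 -0.091:0.111 -0.088:0.110 -0.085:0.108 -0.082:0.106 -0.079:0.101 -0.076:0.099 -0.073:0.098 -0.070:0.098 -0.067:0.098 -0.064:0.098 -0.061:0.098 -0.058:0.098 -0.055:0.094 -0.052:0.095 -0.049:0.094 -0.046:0.094 -0.043:0.094 -0.040:0.095 -0.037:0.095 -0.034:0.091 -0.031:0.091 -0.028:0.094 -0.025:0.095 -0.022:0.094 -0.004:0.013 -0.001:0.014 0.002:0.013 0.005:0.014 0.008:0.014 0.011:0.013 0.014:0.011
```

View pics/w8.png

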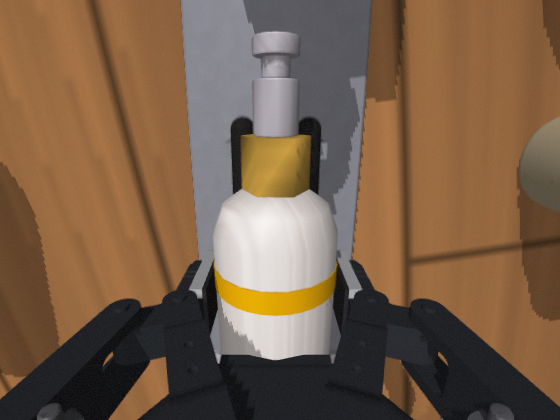

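{"name": "send_rows", "arguments": {"steps": [[[0, 0.006, 0], 0], [[0, 0.013, 0], 0], [[0, 0.02, 0], 0], [[0, 0.024, 0], 0], [[0, 0.024, 0], 0], [[0, 0.024, 0], 0], [[0, 0.024, 0], 0], [[0, 0.024, 0], 0]]}}

```text
clock: 13.75
position: [0.4988, -0.0656, 0.0668]
ee_rot: [0.997, -0.072, -0.0, -0.002]
ft_force: [-4.7, 9.2, 10.0]
grip_width: 0.619
```

{"name": "send_rows", "arguments": {"steps": [[[0, 0, 0], 0], [[0, 0, 0], 0], [[0, 0, 0], 0], [[0, 0, 0], 0], [[0, 0, -0.02], 0], [[0, -0.02, -0.05], 0], [[0, -0.02, -0.08], 0], [[0, -0.02, -0.08], 0]], "hand": 1}}

```text
clock: 14.75
position: [0.5026, -0.05, 0.1483]
ee_rot: [0.997, -0.074, 0.002, -0.001]
ft_force: [0.2, -0.7, -0.1]
grip_width: 1.003
```

```bash
python3 chk.py 9
```

```text
t 14.75 pos [ 0.5026 -0.05    0.1483] jaw -8.48 F [ 0.2 -0.7 -0.1] w 1.003 q [-0.57  0.14  0.63  1.91 -0.09  1.12 -0.05]
shift [-0.0011 -0.1512  0.082 ] spin 0.0
stand xy 0.0008 -0.1303
-0.232:0.111 -0.229:0.113 -0.226:0.112 -0.223:0.112 -0.220:0.113 -0.217:0.112 -0.214:0.112 -0.211:0.112 -0.208:0.112 -0.205:0.112 -0.202:0.112 -0.199:0.112 -0.196:0.112 -0.193:0.112 -0.190:0.112 -0.187:0.112 -0.184:0.112 -0.181:0.112 -0.178:0.112 -0.175:0.112 -0.172:0.112 -0.169:0.112 -0.166:0.112 -0.163:0.112 -0.160:0.112 -0.157:0.112 -0.154:0.112 -0.151:0.112 -0.148:0.112 -0.145:0.113 -0.142:0.113 -0.139:0.112 -0.136:0.113 -0.133:0.112 -0.130:0.112 -0.127:0.112 -0.124:0.112 -0.121:0.112 -0.118:0.111 -0.115:0.110 -0.112:0.109 -0.109:0.108 -0.106:0.105 -0.103:0.100 -0.100:0.098 -0.097:0.099 -0.094:0.098 -0.091:0.098 -0.088:0.098 -0.085:0.098 -0.082:0.099 -0.079:0.095 -0.076:0.095 -0.073:0.094 -0.070:0.094 -0.067:0.094 -0.064:0.095 -0.061:0.094 -0.058:0.091 -0.055:0.091 -0.052:0.094 -0.049:0.094 -0.046:0.094 -0.043:0.012 -0.040:0.014 -0.037:0.013 -0.034:0.013 -0.031:0.014 -0.028:0.013 -0.025:0.013 -0.022:0.013 -0.019:0.013 -0.016:0.014 -0.013:0.013 -0.010:0.013 -0.007:0.013 -0.004:0.013 -0.001:0.106 0.002:0.104 0.005:0.078 0.008:0.013 0.011:0.013 0.014:0.011
```

View pics/w9.png

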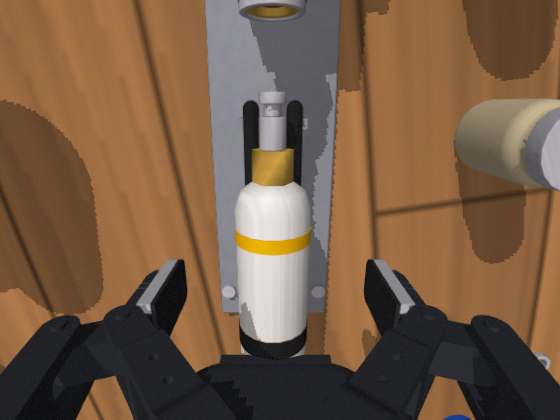

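View pics/t9.png

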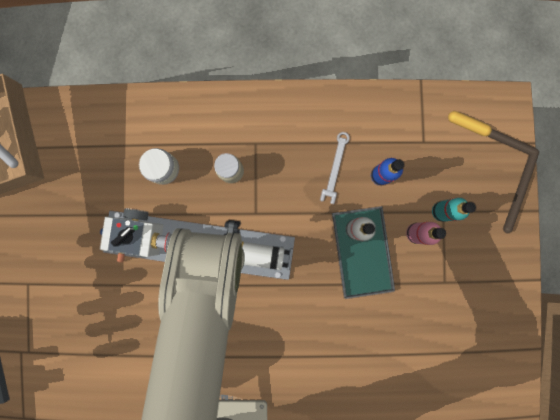

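The wrist view shows the bottle lying in the cradle, nipple tip at (272,97), i.e. y≈-43 mm, with the brass valve at (272,165), y -79 to -101 mm. It is well clear of the coupler at (272,5). Regripping at the valve.

```bash
python3 -c "
from h import *
go(S(0,-.0905,.0765),YAW)"
```

```text
t 14.85 pos [ 0.5011 -0.0501  0.146 ] jaw -8.49 F [-1.  -0.9  0.1] w 1.001 q [-0.57  0.14  0.63  1.91 -0.09  1.12 -0.05]
shift [ 0.0006 -0.0401  0.0696] spin 0.0
```

{"name": "send_rows", "arguments": {"steps": [[[0.0005, -0.02, 0], 0], [[0.0005, -0.04, 0.01], 0], [[0.0005, -0.04, 0.03], 0], [[0.0005, -0.04, 0.05], 0], [[0.0005, -0.04, 0.065], 0], [[0.0005, -0.04, 0.0695], 0], [[0.0005, -0.04, 0.0695], 0], [[0.0005, -0.04, 0.0695], 0]], "hand": 0.7, "force": 20}}

```text
clock: 15.85
position: [0.508, -0.0106, 0.0773]
ee_rot: [0.997, -0.074, 0.0, -0.0]
ft_force: [0.2, 0.4, 0.1]
grip_width: 0.704
```

```bash
python3 chk.py 10
```

```text
t 15.85 pos [ 0.508  -0.0106  0.0773] jaw -8.49 F [0.2 0.4 0.1] w 0.704 q [-0.59  0.25  0.59  1.97 -0.17  0.97 -0.07]
shift [-0.0004 -0.1115  0.0109] spin 0.0
stand xy 0.0004 -0.0905
-0.121:0.112 -0.118:0.112 -0.115:0.110 -0.112:0.109 -0.109:0.108 -0.106:0.106 -0.103:0.102 -0.100:0.098 -0.097:0.098 -0.094:0.098 -0.091:0.098 -0.088:0.098 -0.085:0.098 -0.082:0.098 -0.079:0.095 -0.076:0.094 -0.073:0.094 -0.070:0.094 -0.067:0.094 -0.064:0.094 -0.061:0.095 -0.058:0.091 -0.055:0.091 -0.052:0.094 -0.049:0.094 -0.046:0.094 -0.043:0.013 -0.040:0.013 -0.037:0.013 -0.034:0.013 -0.031:0.013 -0.028:0.013 -0.025:0.013 -0.022:0.013 -0.019:0.014 -0.016:0.013 -0.013:0.013 -0.010:0.013 -0.007:0.014 -0.004:0.014 -0.001:0.106 0.002:0.106 0.005:0.106 0.008:0.106 0.011:0.106 0.014:0.107 0.017:0.106 0.020:0.106
```

View pics/w10.png

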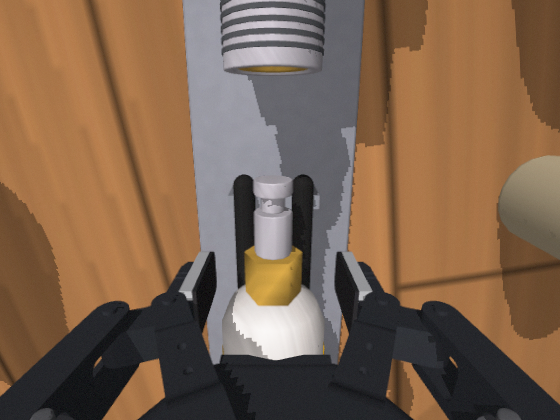

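{"name": "send_rows", "arguments": {"steps": [[[0, 0, 0], 0], [[0, 0, 0], 0], [[0, 0, 0], 0], [[0, 0, 0], 0], [[0, 0, -0.01], 0], [[0, 0, -0.025], 0], [[0, 0, -0.04], 0], [[0, 0, -0.055], 0]], "hand": 0, "force": 20}}

```text
clock: 16.95
position: [0.5077, -0.0106, 0.1331]
ee_rot: [0.997, -0.074, 0.0, -0.0]
ft_force: [-0.5, 0.8, -4.2]
grip_width: 0.31
```

```bash
cat > sd.py <<'E'
from h import *
import sys
tag=sys.argv[1]
go(S(0,-.0905,.0765),YAW); print(manip.get_obs()['torque'].round(2))
p,d=manip.camera('side'); crop(p[:,:,::-1],170,100,370,320,2.6,f's{tag}.png')
p,d=manip.camera('wrist'); cv2.imwrite(f'pics/w{tag}.png',p[:,:,::-1])
E
python3 sd.py 11
```

```text
t 16.95 pos [ 0.5077 -0.0106  0.1331] jaw -8.48 F [-0.5  0.8 -4.2] w 0.31 q [-0.62  0.17  0.6   1.92 -0.11  1.09 -0.12]
shift [-0.0001 -0.      0.0566] spin 0.0
[ 0.14  0.03 -0.06]
```

View pics/s11.png

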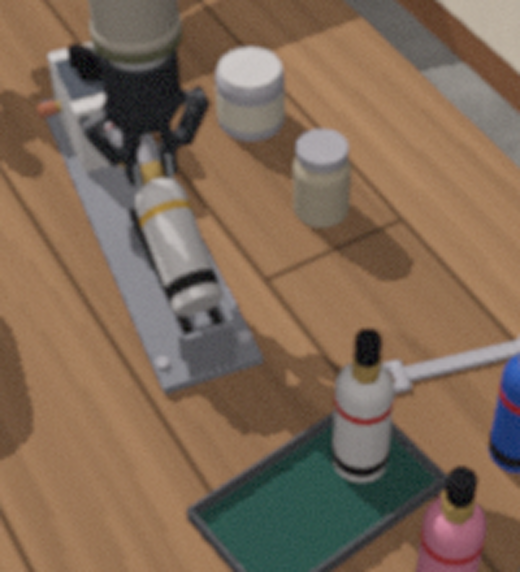

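View pics/w11.png

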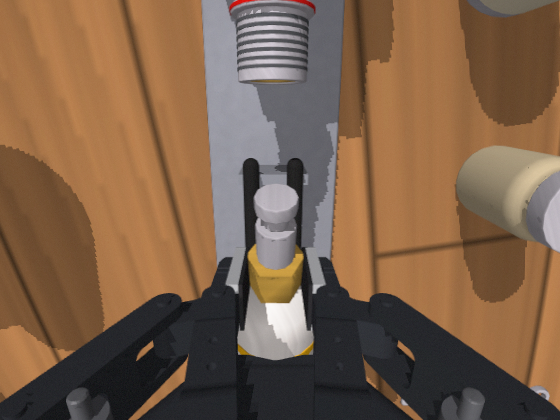

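The bottle pivots freely in the grip, with the nipple tilting up at (276,205). Raising further.

{"name": "send_rows", "arguments": {"steps": [[[0, 0, -0.015], 0], [[0, 0, -0.035], 0], [[0, 0, -0.055], 0], [[0, 0, -0.075], 0], [[0, 0, -0.095], 0], [[0, 0, -0.115], 0], [[0, 0, -0.135], 0], [[0, 0, -0.15], 0]]}}

```text
clock: 18.05
position: [0.5076, -0.0108, 0.2829]
ee_rot: [0.997, -0.074, 0.0, 0.0]
ft_force: [-0.2, 0.7, -4.0]
grip_width: 0.309
```

```bash
python3 sd.py 12
```

```text
t 18.05 pos [ 0.5076 -0.0108  0.2829] jaw -8.49 F [-0.2  0.7 -4. ] w 0.309 q [-0.65  0.03  0.61  1.71 -0.02  1.4  -0.19]
shift [-1.000e-04 -2.000e-04  2.064e-01] spin 0.0
[-0.07 -0.    0.01]
```

View pics/s12.png

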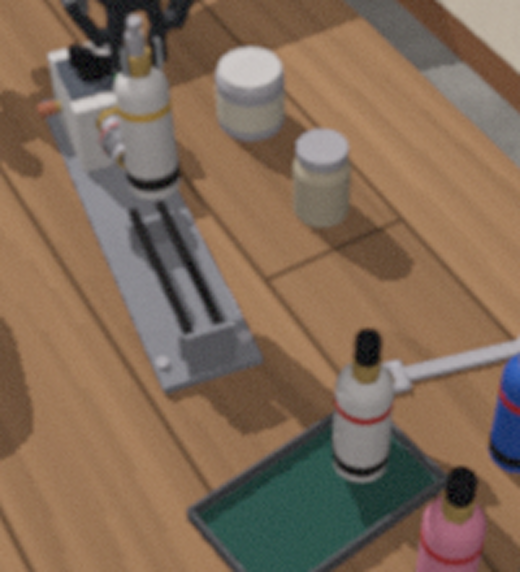

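View pics/w12.png

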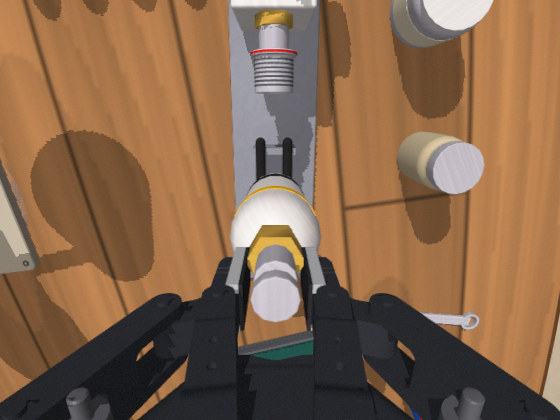

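The bottle hangs nearly upright. Fixing the tray pose from the first pictures, in two views.

```bash
python3 - <<'E'
from h import *
for n in ('top','side'):
    im=cv2.imread(f'pics/{n}0.png'); cam=info(n); hsv=cv2.cvtColor(im,cv2.COLOR_BGR2HSV)
    m=cv2.inRange(hsv,(70,60,20),(95,255,140))
    if n=='top': m[:, :325]=0; m[:,400:]=0
    else: m[:250]=0; m[:, :235]=0; m[:,345:]=0; m[330:]=0
    nn,l,st,ce=cv2.connectedComponentsWithStats(m); k=1+np.argmax(st[1:,4]); c=max(cv2.findContours((l==k).astype(np.uint8),0,2)[0],key=cv2.contourArea)
    uv=cv2.convexHull(c).reshape(-1,2); P=onz(cam,uv,.005)[:,:2]
    r=cv2.minAreaRect(P.astype(np.float32)); print(n,st[k],r)
# depth-based rim in top
cam=info('top'); d=np.load('pics/top0_d.npy'); C=cloud(cam,d); C=C[200:305,325:402].reshape(-1,3); P=C[(C[:,2]>.012)&(C[:,2]<.026)]; print(cv2.minAreaRect(P[:,:2].astype(np.float32)),len(P))
C2=C[(C[:,2]>.185)&(C[:,2]<.21)]; print('cap',C2.mean(0),len(C2))
Q=np.array([[.5924,-.28726],[.6103,-.4143],[.3985,-.44196],[.3804,-.31615]]); print(cv2.minAreaRect(Q.astype(np.float32)))
E
```

```text
top [ 335  209   56   86 3060] ((0.4959317147731781, -0.365730881690979), (0.20863111317157745, 0.11700025945901871), 7.348114967346191)
side [ 247  265   90   65 2627] ((0.49738866090774536, -0.36085087060928345), (0.20474350452423096, 0.11375313997268677), 7.231478214263916)
((0.49586158990859985, -0.3644392490386963), (0.2219250202178955, 0.13286790251731873), 7.8013410568237305) 590
cap [ 0.55521845 -0.34572657  0.19484986] 110
((0.4953500032424927, -0.36522501707077026), (0.21454183757305145, 0.12829354405403137), 7.760104179382324)
```

```bash
python3 -c "
from h import *
go([.4462,-.3714,.25],YAW)"
```

```text
t 18.15 pos [ 0.5082 -0.0108  0.2833] jaw -8.49 F [-0.4 -0.5 -4.5] w 0.304 q [-0.65  0.03  0.61  1.71 -0.02  1.4  -0.19]
shift [-0.0082  0.3659  0.033 ] spin 0.0
```

{"name": "send_rows", "arguments": {"steps": [[[0, 0.008, 0], 0], [[0, 0.024, 0], 0], [[-0.001, 0.048, 0], 0], [[-0.002, 0.077, 0], 0], [[-0.003, 0.108, 0], 0], [[-0.004, 0.14, 0], 0], [[-0.0045, 0.172, 0], 0], [[-0.005, 0.204, 0], 0]]}}

```text
clock: 19.15
position: [0.4713, -0.2138, 0.2814]
ee_rot: [0.997, -0.075, -0.0, -0.0]
ft_force: [0.2, -0.1, -5.3]
grip_width: 0.307
```

{"name": "send_rows", "arguments": {"steps": [[[0, 0.032, 0], 0], [[-0.001, 0.064, 0], 0], [[-0.001, 0.094, 0], 0], [[-0.002, 0.12, 0], 0], [[-0.003, 0.14, 0], 0], [[-0.003, 0.154, 0], 0], [[-0.003, 0.162, 0], 0], [[-0.003, 0.162, 0], 0]]}}

```text
clock: 20.15
position: [0.4454, -0.3718, 0.2816]
ee_rot: [0.997, -0.074, -0.0, 0.0]
ft_force: [1.3, 0.6, -4.8]
grip_width: 0.302
```

```bash
cat > tilt.py <<'E'
from h import *
import sys
tag=sys.argv[1]
go([.4462,-.3714,.25],YAW); T=tool()
p,d=manip.camera('side'); cv2.imwrite(f'pics/s{tag}f.png',p[:,:,::-1]); crop(p[:,:,::-1],200,180,400,340,3.5,f's{tag}.png')
cam=info('side'); np.save(f'pics/s{tag}d.npy',d)
C=cloud(cam,d); P=C[d>.1]; q=np.linalg.norm(P[:,:2]-T[:2,3],axis=1)
P=P[(q<.06)&(P[:,2]>.02)&(P[:,2]<T[2,3]-.005)]
z0=P[:,2].min(); print('bottle pts',len(P),'zmin',z0)
for a in np.arange(.02,.24,.012):
    s=P[(P[:,2]>=a)&(P[:,2]<a+.012)]
    if len(s)>8: print(a.round(3),len(s),((s[:,:2].min(0)+s[:,:2].max(0))/2-T[:2,3]).round(4), (s[:,:2].mean(0)-T[:2,3]).round(4))
p,d=manip.camera('wrist'); cv2.imwrite(f'pics/w{tag}.png',p[:,:,::-1])
E
python3 tilt.py 13
```

```text
t 20.15 pos [ 0.4454 -0.3718  0.2816] jaw -8.52 F [ 1.3  0.6 -4.8] w 0.302 q [-0.13  0.28  0.92  1.55 -0.22  1.43  0.66]
shift [ 0.0007 -0.0005  0.0316] spin -0.0
bottle pts 1184 zmin 0.020017946001533504
0.02 10 [-0.0318  0.0228] [-0.0479  0.0074]
0.14 68 [-0.0068 -0.0188] [-0.0125 -0.0257]
0.152 83 [-0.0064 -0.0177] [-0.0125 -0.0248]
0.164 102 [-0.0042 -0.0124] [-0.0107 -0.0223]
0.176 79 [-0.0025 -0.0134] [-0.0098 -0.0218]
0.188 93 [-0.0065 -0.0135] [-0.0121 -0.0204]
0.2 90 [-0.0062 -0.0088] [-0.0109 -0.0183]
0.212 98 [-0.0048 -0.0101] [-0.011  -0.0173]
0.224 91 [-0.0038 -0.0095] [-0.0087 -0.0173]
0.236 106 [-0.0021 -0.0076] [-0.01   -0.0141]
```

View pics/s13.png

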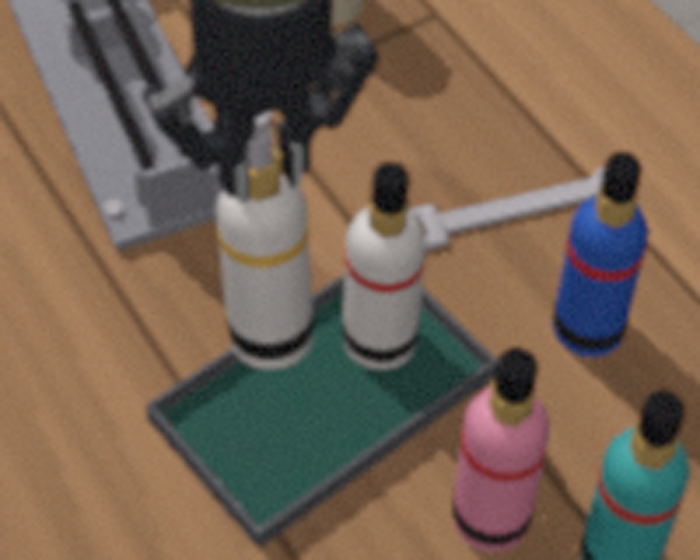

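View pics/w13.png

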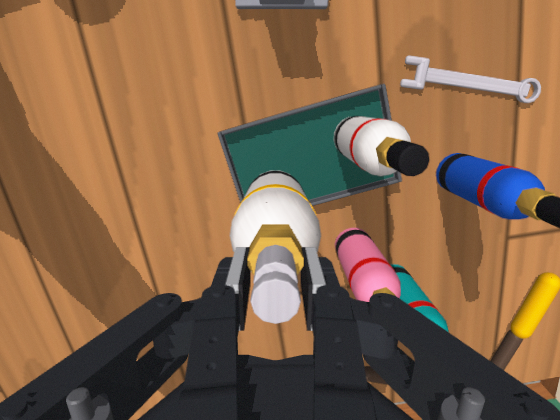

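The side view shows the bottle above the tray, tilted about 7° with the base trailing toward -y. I'll lower with the tool offset +18 mm, touch down on the base edge, then bring it upright over the free point.

{"name": "send_rows", "arguments": {"steps": [[[0.0005, -0.006, 0.01], 0], [[0.0005, -0.012, 0.027], 0], [[0.0005, -0.018, 0.044], 0], [[0.0005, -0.018, 0.061], 0], [[0.0005, -0.018, 0.078], 0], [[0.0005, -0.018, 0.095], 0], [[0.0005, -0.018, 0.108], 0], [[0.0005, -0.018, 0.114], 0]]}}

```text
clock: 21.25
position: [0.4486, -0.3537, 0.1668]
ee_rot: [0.997, -0.074, -0.0, -0.0]
ft_force: [-0.2, 0.4, -4.1]
grip_width: 0.304
```

```bash
python3 tilt.py 14
```

```text
t 21.25 pos [ 0.4486 -0.3537  0.1668] jaw -8.49 F [-0.2  0.4 -4.1] w 0.304 q [-0.13  0.34  0.88  1.73 -0.28  1.2   0.67]
shift [ 0.0002  0.0179 -0.0832] spin 0.0
bottle pts 960 zmin 0.02012634110187239
0.02 44 [-0.0132  0.0058] [-0.016  -0.0071]
0.032 69 [-0.0046 -0.0173] [-0.011  -0.0238]
0.044 72 [-0.0045 -0.0145] [-0.0118 -0.0236]
0.056 73 [-0.0066 -0.0159] [-0.0125 -0.022 ]
0.068 69 [-0.006  -0.0101] [-0.0106 -0.0198]
0.08 73 [-0.0044 -0.0106] [-0.0098 -0.0196]
0.092 75 [-0.0038 -0.0107] [-0.0102 -0.0181]
0.104 82 [-0.002 -0.007] [-0.0099 -0.0158]
0.116 71 [-0.0061 -0.0072] [-0.0102 -0.0158]
0.128 80 [-0.0051 -0.0078] [-0.0091 -0.0149]
0.14 120 [-0.0014 -0.0012] [-0.0085 -0.0097]
0.152 132 [-0.0022 -0.0024] [-0.0046 -0.0065]
```

View pics/s14.png

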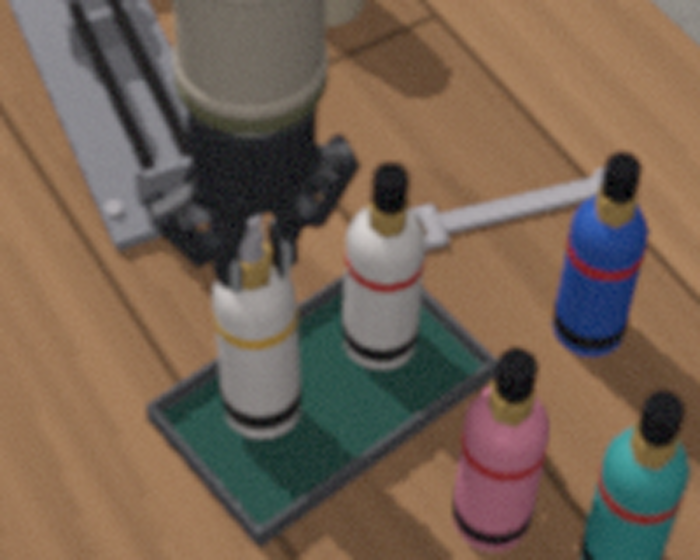

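{"name": "send_rows", "arguments": {"steps": [[[0, 0, 0.002], 0], [[0, 0, 0.004], 0], [[0, 0, 0.006], 0], [[0, 0, 0.008], 0], [[0, 0, 0.01], 0], [[0, 0, 0.012], 0], [[0, 0, 0.013], 0], [[0, 0, 0.014], 0]]}}

```text
clock: 22.35
position: [0.4491, -0.354, 0.1541]
ee_rot: [0.997, -0.074, 0.0, 0.0]
ft_force: [-1.0, -0.5, 1.9]
grip_width: 0.308
```

```bash
python3 tilt.py 15
```

```text
t 22.35 pos [ 0.4491 -0.354   0.1541] jaw -8.48 F [-1.  -0.5  1.9] w 0.308 q [-0.13  0.36  0.87  1.74 -0.3   1.18  0.68]
shift [-0.0002  0.0177 -0.0959] spin 0.0
bottle pts 911 zmin 0.020072379893205206
0.02 82 [-0.0137  0.0052] [-0.0159 -0.0106]
0.032 83 [-0.0039 -0.0128] [-0.011  -0.0216]
0.044 62 [-0.0068 -0.0149] [-0.0113 -0.0224]
0.056 66 [-0.0069 -0.0135] [-0.0119 -0.02  ]
0.068 70 [-0.0055 -0.0088] [-0.0115 -0.0183]
0.08 72 [-0.0049 -0.01  ] [-0.0102 -0.0179]
0.092 72 [-0.0038 -0.0098] [-0.0088 -0.017 ]
0.104 81 [-0.002  -0.0066] [-0.01   -0.0148]
0.116 84 [-0.0033 -0.0054] [-0.0105 -0.0134]
0.128 119 [-0.0015 -0.0002] [-0.0079 -0.0097]
0.14 120 [-0.0017 -0.0001] [-0.0038 -0.0066]
```

Touch-down: the force changed by 6 N. Bringing it upright.

{"name": "send_rows", "arguments": {"steps": [[[0, 0.002, 0], 0], [[0, 0.004, 0], 0], [[0, 0.006, 0], 0], [[0, 0.008, 0.0], 0], [[0, 0.01, 0.0005], 0], [[0, 0.012, 0.001], 0], [[0, 0.014, 0.001], 0], [[0, 0.014, 0.001], 0]]}}

```text
clock: 23.45
position: [0.4467, -0.3678, 0.1528]
ee_rot: [0.997, -0.074, 0.0, 0.0]
ft_force: [0.1, -0.3, 1.1]
grip_width: 0.307
```

```bash
python3 tilt.py 16
```

```text
t 23.45 pos [ 0.4467 -0.3678  0.1528] jaw -8.5 F [ 0.1 -0.3  1.1] w 0.307 q [-0.09  0.38  0.87  1.73 -0.31  1.18  0.71]
shift [ 0.      0.0037 -0.0972] spin 0.0
bottle pts 802 zmin 0.020060565957037868
0.02 63 [-0.0208  0.0181] [-0.0119 -0.0051]
0.032 63 [-0.0047 -0.0052] [-0.0106 -0.0114]
0.044 64 [-0.0051  0.0011] [-0.0109 -0.0106]
0.056 65 [-0.0045 -0.0004] [-0.0102 -0.0105]
0.068 64 [-0.0033 -0.0009] [-0.0103 -0.0102]
0.08 58 [-0.0041 -0.0025] [-0.009  -0.0109]
0.092 65 [-0.0038 -0.0025] [-0.0103 -0.0099]
0.104 74 [-0.0041  0.0019] [-0.0101 -0.0104]
0.116 71 [-0.0037  0.0008] [-0.0103 -0.0091]
0.128 122 [-0.0012  0.0033] [-0.0071 -0.006 ]
0.14 93 [-0.0029 -0.0004] [-0.0038 -0.004 ]
```

View pics/s16.png

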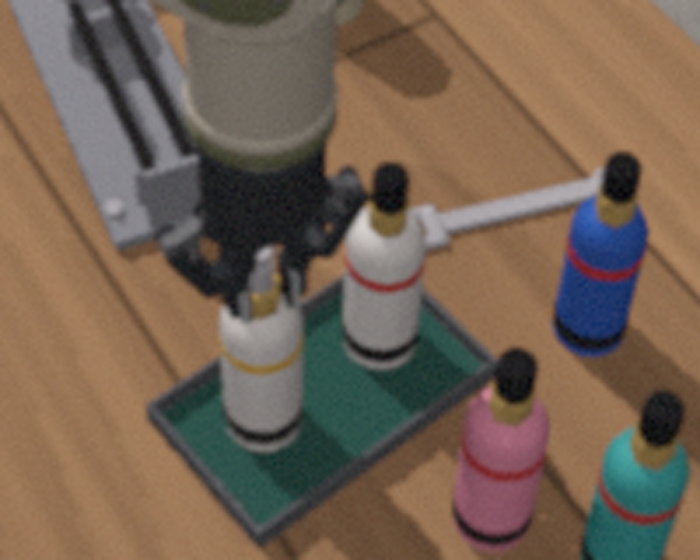

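View pics/w16.png

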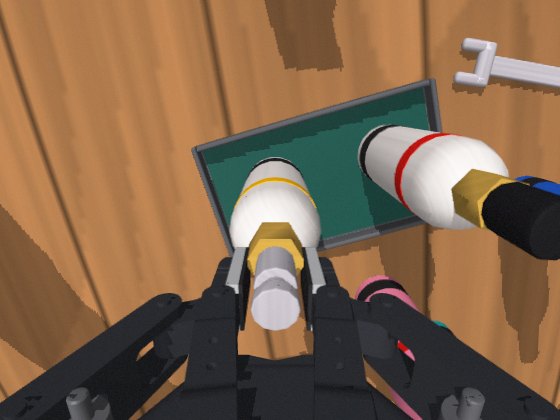

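The bottle is upright (slope under 1°) and about 4 mm from the free point, clear of the full bottle. Releasing.

{"name": "send_rows", "arguments": {"steps": [[[0, 0, 0], 0], [[0, 0, 0], 0], [[0, 0, 0], 0], [[0, 0, 0], 0], [[0, 0, -0.01], 0], [[0, 0, -0.03], 0], [[0, 0, -0.06], 0], [[0, 0, -0.09], 0]], "hand": 0.6}}

```text
clock: 24.55
position: [0.4468, -0.3678, 0.2452]
ee_rot: [0.997, -0.074, 0.001, 0.0]
ft_force: [0.1, 0.1, -0.8]
grip_width: 0.604
```

{"name": "send_rows", "arguments": {"steps": [[[0, 0, -0.03], 0], [[0, -0.02, -0.05], 0], [[0, -0.05, -0.06], 0], [[0, -0.09, -0.06], 0], [[0, -0.14, -0.06], 0], [[0, -0.18, -0.06], 0], [[0, -0.2, -0.06], 0], [[0, -0.2, -0.06], 0]]}}

```text
clock: 25.55
position: [0.4767, -0.1688, 0.304]
ee_rot: [0.997, -0.073, 0.001, -0.0]
ft_force: [0.2, -0.0, -0.1]
grip_width: 0.601
```

```bash
python3 - <<'E'
from h import *
go([0,0,0])
for n in ('top','side','wrist'):
    p,d=manip.camera(n); im=p[:,:,::-1]; cv2.imwrite(f'pics/{n}17.png',im)
    if n=='side':
        C=cloud(info('side'),d); P=C[d>.1]; q=np.linalg.norm(P[:,:2]-[.4462,-.3714],axis=1); P=P[(q<.06)&(P[:,2]>.028)]
        print('top z',P[:,2].max())
        for a in np.arange(.03,.2,.02):
            s=P[(P[:,2]>=a)&(P[:,2]<a+.02)]
            if len(s)>8: print(a.round(3),((s[:,:2].min(0)+s[:,:2].max(0))/2).round(4))
        crop(im,180,100,380,340,2.4,'s17.png')
    if n=='top': crop(im,95,190,405,310,2.5,'t17.png')
E
```

```text
t 25.55 pos [ 0.4767 -0.1688  0.304 ] jaw -8.34 F [ 0.2 -0.  -0.1] w 0.601 q [-0.52  0.01  0.79  1.69 -0.01  1.45  0.12]
shift [-0.4966 -0.0976  0.3033] spin None
top z 0.20675232219384743
0.03 [ 0.4415 -0.3728]
0.05 [ 0.4416 -0.3687]
0.07 [ 0.4417 -0.37  ]
0.09 [ 0.4415 -0.3709]
0.11 [ 0.4434 -0.3697]
0.13 [ 0.4449 -0.3647]
0.15 [ 0.4459 -0.362 ]
0.17 [ 0.4452 -0.3643]
0.19 [ 0.4458 -0.3612]
```

View pics/side17.png

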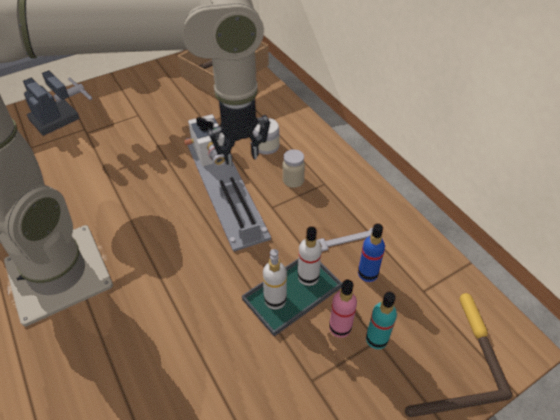

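View pics/s17.png

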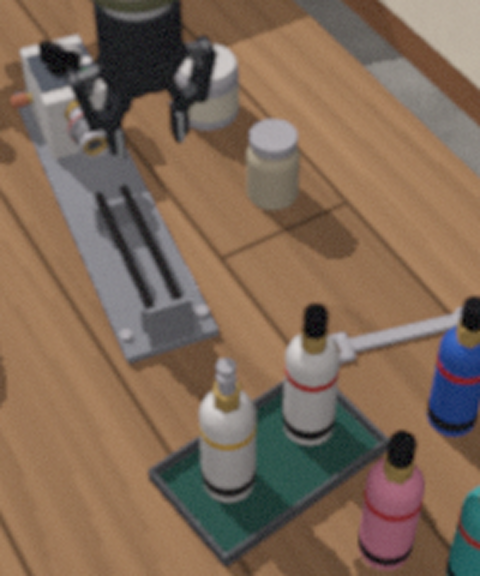

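View pics/t17.png

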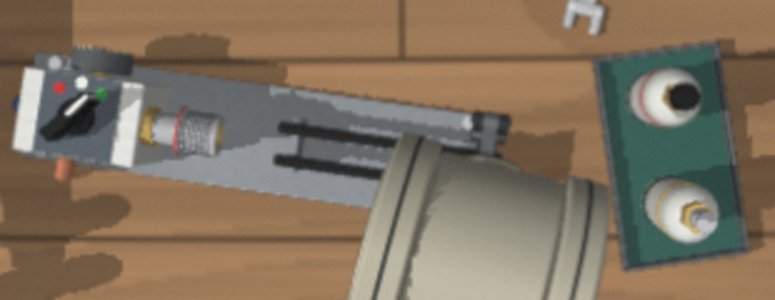

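View pics/wrist17.png

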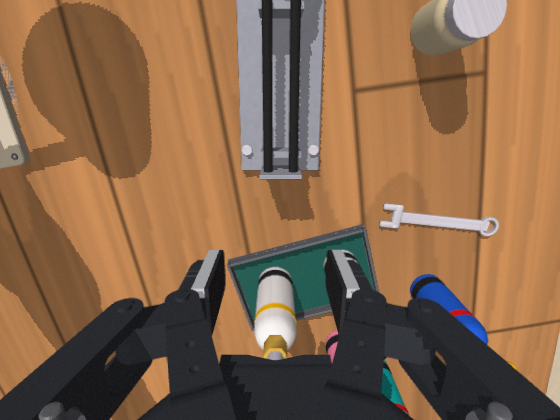

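The bottle stands upright in the free end at side (275,285), next to the red-band bottle. The selector points at green, the collar is home, and the arm is clear. Handing in.

```bash
python3 -c "
from workcell import manip
print(manip.hand_in())"
```

```text
the job is handed in; nothing more can be done
None
```

The job is done and handed in at about 26 s, well inside the 67 s limit; the hand-in reports no verdict.

- **Selector:** I turned it from red to the green mark. The measured pointer angle was -40.5°, and green is -40.1°.
- **Collar:** I pulled it back only after the selector was on green. The bottle kicked loose by about 13 mm, and the collar returned home with its front face at about 0 mm. I measured 13 of the 14 mm travel, then commanded 2.5 mm more to reach the stop, but did not measure the travel again at that point.
- **Drawing out:** I drew the bottle along the cradle until its tip was 43 mm clear of the coupler, and released it there.
- **Standing it up:** I gripped it again by the valve and let it swing to hang. It still leaned about 7° when it reached the tray, so I touched down on the base edge and brought it upright before letting go.

**Last checks:**
- The bottle stands upright in the free end of the tray, about 4 mm from the free point.
- The full bottle, tin, jar and wrench look undisturbed in the pictures; I did not measure them again.
- The robot touches nothing, and no check failed or disagreed.

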